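# Dock and clamp a tube rack

## Task

Slide the black tube rack along its dock until it sits fully home against the end stop, then turn the blue winged knob clockwise until the orange clamp pad holds the rack snugly against the sprung fence, at about 14 N (feel for it: where the fence begins to resist is different every time) and never anywhere near 25 N. Be gentle with the rack, do not push on the reader housing right beside the knob, leave the jar and the tape rolls where they are, and let go.

Things in the scene. Friction and masses are not known exactly. Their poses are not given: they have to be found in the camera images.
- dock: Aluminium dock plate, 270 x 360 mm, 8 mm thick, fixed on the bench. Origin on the bench under the middle of the rack's home place; dock y runs along the rack's channel towards the end stop, dock x from the fence (-x side) towards the pad and knob (+x side), z up.
- rack: Loose black tube rack, 50 (x) x 180 (y) x 44 mm tall, its red-capped tubes rising to 84 mm above its underside; 0.2 to 0.42 kg. Origin at the centre of its underside. It starts standing on the dock plate, 35 to 70 mm short of home. Home: its +y end touches the stop, its middle is at dock y = 0. Sideways it has several mm of play until clamped.
- rack_mid (a point): Centre of the rack's black block, 22 mm above its underside. On the rack's -x side is the fence, a steel bar 120 mm long; where it stands differs by 10 mm between starts and is not measured, so it must be felt. The rack is pushed 2 to 14 mm sideways before it meets it. The bar yields on springs: from 6 N, then 4 N more per mm (14 N is 2 mm, or 0.25 rad of the knob, past first yielding).
- rack_tab (a point): Grip point on the rack's upright black tab at its -y end: the tab is 12 mm thick in the rack's x, 30 mm long in its y, from 44 to 100 mm above the rack's underside; this point is on its middle, 16 mm below its top. Free on both x sides; the tubes begin 5 mm beyond it in +y.
- knob_grip (a point): Middle of the blue winged knob: on its upright axis (dock x 85 mm, y 0), 79 mm above the bench. Wings: a flat bar 52 mm tip to tip along this point's x, 8 mm thick in its y, 26 mm tall; z up. The housing wall is only 6 mm beyond the wing tips' sweep (32 mm from the axis), so fingers opened wide hit it. The grey block below the knob is 45 mm tall above the bench.
- knob (a joint): Winged knob angle, rad: grows clockwise seen from above (tightening), range 0 to 3.6, starts at 0 to 0.5; drives the pad 8 mm per rad towards the fence. Friction gives a running torque of about 0.22 Nm and holds it where it is left; each newton on the pad adds 0.008 Nm (14 N: 0.11 Nm above running free). 1.0 to 3.2 rad of turning is needed.
- pad: Orange clamp pad, 44 mm wide (dock y), 32 mm tall, driven along dock -x by the knob. Origin at the foot of its pressing face, which is at dock x = 33 mm at knob angle 0. It pushes the rack sideways over the plate (1 to 4 N) until the rack meets the fence on its other side.
- housing: Light grey reader housing, fixed box 85 mm (x) x 75 mm (y) x 80 mm tall on the plate, top 88 mm above the bench. Origin at the centre of its underside, at dock x = 95 mm, y = 69.5 mm; its wall towards the knob is at dock y = 32 mm.
- stop: Grey end stop, 70 mm wide in dock x, 14 mm thick, 50 mm tall, fixed. Origin at the foot of its face, at dock y = 90 mm.
- tape_purple: Roll of purple tape lying flat on the dock plate, 11 to 18 cm from the knob along dock -y, 60 mm across, 22 mm high. Leave alone.
- tape_green: Roll of green tape lying flat on the bench beyond the dock's -y end, 68 mm across, 18 mm high. Leave alone.
- bottle: White jar with blue cap standing on the bench beyond the dock's +y end, 52 mm across, 85 mm high. Leave alone.
There are look-alikes about, which are no part of the job. Of the things that look like the rack, the smaller one is meant.

How it is judged (in metres and radians):
On the way, in this order (a step that is already met when the one before it is completed fails the run):
1. the rack is home: its middle within 4 mm of its home place along the dock, while not yet clamped (y of rack_mid in the frame of dock between -0.004 and 0.004 m and angle between rack's own z axis and vertical below 0.08 rad and contact force between pad and rack below 2 N), for 0.2 s.
2. the pad presses on the rack with 10 to 19 N, rack still home (y of rack_mid in the frame of dock between -0.004 and 0.004 m and angle between rack's own z axis and vertical below 0.08 rad and contact force between pad and rack between 10 and 19 N), for 0.3 s.
At the end, for the whole second after the job is handed in: The rack stands home against the stop (within 4 mm along the dock), upright, straight in the dock (within 0.04 rad) and still, and the clamp pad presses on it with 10 to 19 N by itself, the robot having let go (all of step 2 and angle between the y axis of rack and the y axis of dock, either way round below 0.04 rad and linear speed of rack below 0.01 m/s); the robot touches nothing.
It fails at once if over-tightened: the pad presses on the rack with more than 25 N (contact force between pad and rack above 25 N).
It fails at once if the rack is rammed into the stop with more than 25 N (contact force between rack and stop above 25 N).
It fails at once if the reader housing is pushed with more than 8 N (contact force between any of the fingers, the arm and housing above 8 N).
It fails at once if a tape roll or the jar is moved by more than 15 mm (distance of any of tape_purple, tape_green, bottle from where it was at the start of the episode above 0.015 m).
It also fails if it takes over 72 s, if anything falls off the work surface, if the arm or the gripper's body presses on something with over 40 N, if the wrist force passes 120 N, or if a joint passes its speed limit or range.

## Robot

A 6-joint arm with a two-finger parallel gripper is mounted at the origin on the work surface. World frame = base frame: x ahead of the robot, y to its left, z up, the work surface at z = 0. Lengths are in mm, angles in rad, forces in N, time in s.
With the tool pointing down it reaches from about 375 to 975 mm from the base axis. Payload 3.8 kg.
Tool frame: the origin (TCP) lies midway between the tips of the shut fingers; the grasp point (between the pads) lies bot.grip_point_offset behind it (bot.grip_point_offset is the distance from the TCP to the grasp point, in mm); z points along the fingers, y is the line along which they close (so a half turn about z gives the same grasp; the last joint's range is limited). The gripper opens to 88 mm and grips with 3 to 60 N. Pads are 18 mm wide; open, the fingers measure 123 mm over their backs; the gripper's body (75 mm by 187 mm) begins 45 mm behind the grasp point.
Start: joints at [1.141, 0.264, 1.604, -0, 1.274, -0.037], TCP at [258.372, 623.588, 238.706] pointing down, gripper open.
Joint ranges: [-2.63, 2.63], [-0.94, 2.18], [0.31, 2.57], [-1.31, 4.45], [0, 2.66], [-2.55, 2.55]. Speed limits (rad/s): [2.57, 2.57, 3.14, 3.14, 3.14, 3.14].

## Interface

Orientations are given as a 3x3 rotation matrix whose columns are the frame's x, y, z axes.
In Python, from workcell import bot gives the robot as it stands. The module is installed in compiled form; this text tells all that it offers.
- The arm moves only by the shell command python3 -m inch 'ROWS'. ROWS is JSON, a list of rows, each an object of numbers: "hand": the gripper command: -1 is fully open, 1 is shut, values between are in proportion; "x", "y", "z": the shift along the world's x, y, z in mm; "yaw": the turn about the world's z in rad. In form: [{"hand": .., "x": .., "y": .., "z": .., "yaw": ..}, ...]. A call has 1 to 20 rows; each row shifts and turns the commanded pose from where the row before left it; what a row does not reach is not made up. A row lasts 1/10 s, in which the tool goes at most 50 mm and 8.59 degrees, less where a joint would pass 70% of its speed; a pose out of reach is approached as far as the arm can. A call with a gripper value outside its range is refused whole. The fingers move at their own pace and stop on an object; the grip force is fixed at half the most. Time passes only in rows, so rows that do not move let the fingers close. It gives the time, the measured TCP pose, the force, the opening and the grip force at its end, in the units of the state.
- bot.state(): the state, without advancing time (a new reading comes with each control period).
- bot.camera(name): name is "scene" or "top"; returns (picture, depth): 480x640x3 uint8, red, green, blue; 480x640 float32, mm along the optical axis (not along the pixel's ray), 0 where there is no reading.
- bot.camera_info(name): a dict with "fx", "fy", "cx", "cy" (pixels), "T" (4x4, takes a point from camera to world coordinates). Camera axes: x right, y down, z forward; pixel columns grow to the right and rows downward; lengths in mm; the calibration is good to about 2 mm. A picture is of the moment at which its call begins. camera_info takes no time and is no camera call.
- bot.finish_job(): hands the job in; it is judged then, once.
Trained networks look in the newest picture that a camera, given by its name, has taken for a name from the list of things; names that differ only in an ending like _2 or _b are one class to them, and where a whole thing is asked for, a point or a joint stands for the part that bears it (a point fixed in the world has none). Each returns a list of dicts, best first, with "confidence" (0 to 1); they miss things now and then, are a little off and sometimes report something else, mostly with a low value. They report only what shows in the picture. A call takes as long as a camera call. They do not tell look-alikes from the thing itself.
- bot.masks_of(camera, name): "mask" (480x640 bool, what is visible of it) and "extent" ([centre column, centre row, width, height] in pixels, round what is visible of it).
- bot.spot_point(camera, name): "xy" ([column, row] in pixels: a listed point, or the origin of a listed thing).
The state is a dict: "clock": time; "joint_pos": joint angles; "joint_velocities": joint speeds; "joint_efforts": joint torques, N m; "eef_pos": TCP position; "eef_rot": TCP orientation; "ft_force": force on the tool from outside, world axes, zero at the start; "wrist_torque": the same for the moment, N m; "opening": opening from 0.0 (shut) to 1.0 (fully open); "finger_force": force on a finger pad.
Only numpy, scipy, OpenCV 4.12 (cv2) and the standard library are available. Lean on these libraries where they do the work, as an engineer would, in place of code of your own. Each camera call takes 0.05 s, during which the arm holds its last target. There are 200 camera calls.

## Working session

There is one attempt and no reset: what is moved stays moved. The work goes in short steps, Python scripts to look and compute and a shell command to move; the robot and the scene stay as the last step left them, time stands still between calls to the robot, and variables do not carry over. Pictures are saved under pics/ and viewed, at most 10 in all, crops included, and the job is handed in when it is done.

```bash
mkdir -p pics
cat > h.py <<'E'
import numpy as np, cv2
from workcell import bot
def ray(cam,uv):
    i=bot.camera_info(cam);T=np.array(i["T"]);d=np.array([(uv[0]-i["cx"])/i["fx"],(uv[1]-i["cy"])/i["fy"],1.0])
    return T[:3,3],T[:3,:3]@d
def at_z(cam,uv,z):
    o,d=ray(cam,uv);return o+d*(z-o[2])/d[2]
def tri(uv1,uv2,c1="scene",c2="top"):
    o1,d1=ray(c1,uv1);o2,d2=ray(c2,uv2)
    s=np.linalg.lstsq(np.stack([d1,-d2],1),o2-o1,rcond=None)[0]
    a=o1+d1*s[0];b=o2+d2*s[1];return (a+b)/2,np.linalg.norm(a-b)
def cloud(cam,depth):
    i=bot.camera_info(cam);T=np.array(i["T"]);v,u=np.mgrid[:480,:640]
    P=np.stack([(u-i["cx"])/i["fx"]*depth,(v-i["cy"])/i["fy"]*depth,depth],-1)
    return P@T[:3,:3].T+T[:3,3]
E
python3 - <<'E'
from h import *
np.set_printoptions(precision=1,suppress=True)
for c in("scene","top"):
    p,d=bot.camera(c);cv2.imwrite(f"pics/{c}0.png",p[:,:,::-1]);np.save(f"{c}_d.npy",d)
    print(c,np.array(bot.camera_info(c)["T"])[:3,3])
    for n in("dock","rack","rack_tab","rack_mid","knob_grip","pad","housing","stop","tape_purple"):
        for r in bot.spot_point(c,n)[:4]:print(n,np.round(r["xy"],1),round(r["confidence"],2))
s=bot.state();print({k:np.round(v,3) for k,v in s.items()},bot.grip_point_offset)
E
```

```text
scene [1227.  -205.9  732.9]
dock [290.  272.5] 0.61
rack [243.6 303.8] 0.69
rack [404.5 210.1] 0.58
rack [267.7 268.7] 0.57
rack_tab [229.4 246.2] 0.76
rack_tab [424.4 196.8] 0.67
rack_tab [366.5 291.1] 0.18
rack_mid [405.3 201.7] 0.79
rack_mid [265.6 265.1] 0.59
knob_grip [167.6 297.4] 0.73
knob_grip [292.3 274.7] 0.45
pad [291.1 284. ] 0.5
housing [323.8 301.3] 0.59
housing [293.5 283.1] 0.19
stop [329.3 272.1] 0.53
tape_purple [243.4 303.2] 0.56
top [369.3  47.6 981.3]
dock [356.9 251.5] 0.95
rack [392.7 257.7] 0.8
rack [159.9 332.3] 0.69
rack_tab [143.6 280.7] 0.75
rack_tab [441.6 267.3] 0.74
rack_mid [154.9 335.7] 0.82
rack_mid [390.3 260.2] 0.81
rack_mid [370.9 204.4] 0.32
knob_grip [373.7 201.9] 0.69
pad [363.9 237. ] 0.57
housing [336.2 198.4] 0.63
stop [313.4 237.9] 0.61
stop [508.  264.9] 0.57
tape_purple [427.5 221.3] 0.81
{'clock': np.float64(1.0), 'joint_pos': array([ 1.1,  0.3,  1.6, -0. ,  1.3, -0. ]), 'joint_velocities': array([-0., -0.,  0.,  0.,  0.,  0.]), 'joint_efforts': array([  0. , -50.2, -35.7,   0.1,   0. ,   0. ]), 'eef_pos': array([258.4, 623.6, 238.7]), 'eef_rot': array([[-0.9,  0.4,  0. ],
       [ 0.4,  0.9,  0. ],
       [-0. ,  0. , -1. ]]), 'ft_force': array([-0.4, -0.2, -0.7]), 'wrist_torque': array([-0., -0.,  0.]), 'finger_force': np.float64(0.0), 'opening': np.float64(1.002)} 18.700000000000003
```

View pics/scene0.png

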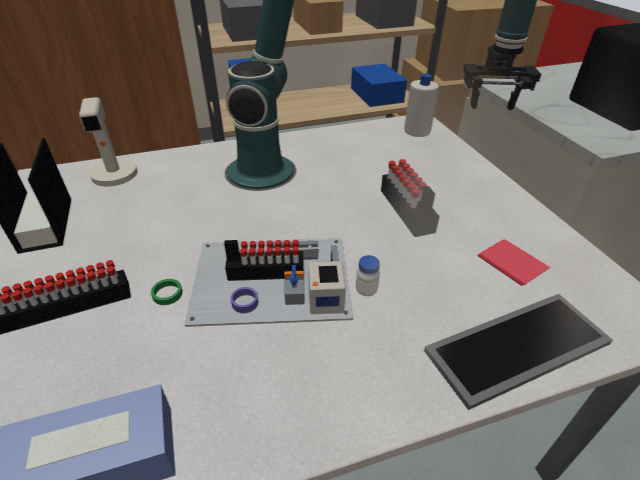

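View pics/top0.png

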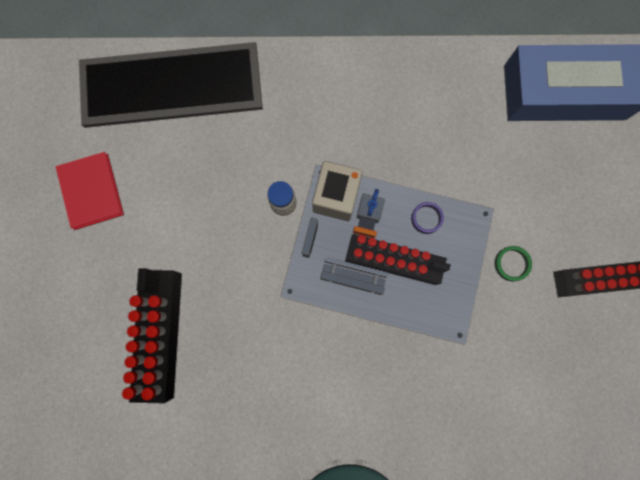

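The top view shows the dock tilted a little, with its +y towards image left. The dock's rack is at (397,258) with its tab at (443,267). The knob is at (373,201), the housing at (338,190), the stop at (310,237) and the fence at (353,277). The racks at (155,335) and (600,278) are look-alikes. In the scene view the tab is at (231,247) and the knob at (293,274).

Run:
```python
from h import *
np.set_printoptions(precision=1,suppress=True)
cl={}
for c in("scene","top"):
    p,d=bot.camera(c);cl[c]=cloud(c,d)
    for n in("dock","rack","knob","pad","housing","stop","tape_purple"):
        for r in bot.masks_of(c,n)[:3]:
            m=r["mask"]&(d>0);P=cl[c][m];z=P[:,2]
            if len(P)<20: print(c,n,"few");continue
            ln=f"{c} {n} conf {r['confidence']:.2f} n{len(P)} ext {np.round(r['extent'])} z5/95 {np.percentile(z,[5,50,95])}"
            top=P[z>np.percentile(z,95)-6]
            if n=="dock": top=P[abs(z-8)<5]
            (cx,cy),(w,h),a=cv2.minAreaRect(top[:,:2].astype(np.float32))
            print(ln,"| top rect",np.array([cx,cy,w,h,a]))
print("tab",tri((229.4,246.2),(441.6,267.3)));print("knob",tri((292.3,274.7),(373.7,201.9)))
# plate screws by hand (top) & colours
P=cl["top"];im=bot.camera("top")[0];hsv=cv2.cvtColor(im,cv2.COLOR_RGB2HSV)
b=(hsv[...,0]>100)&(hsv[...,0]<125)&(hsv[...,1]>150);b[:185]=0;b[215:]=0;b[:,:355]=0;b[:,390:]=0
Q=P[b];print("blue",len(Q),Q.mean(0),np.median(Q[:,2]));K=Q[Q[:,2]>70][:,:2]
print("wing",cv2.minAreaRect(K.astype(np.float32)),cv2.fitLine(K.astype(np.float32),cv2.DIST_L2,0,.01,.01).ravel())
cr=np.hstack([cv2.resize(im[160:300,300:460],(800,700))[:600]])
cv2.imwrite("pics/crop1.png",cr[:,:,::-1])
```

```text
scene dock conf 0.62 n9014 ext [269. 283. 167.  89.] z5/95 [ 4.8  7.8 87.4] | top rect [496.2 -81.7 360.5 273.6  75. ]
scene rack conf 0.70 n97 ext [295. 276.  10.  19.] z5/95 [65.1 85.9 91.6] | top rect [580.2 -47.3   6.6  42.2  74.2]
scene rack conf 0.67 n2780 ext [409. 198.  61.  77.] z5/95 [  5.2  57.5 110.2] | top rect [352.1 350.4  52.2 215.4  89.2]
scene rack conf 0.62 n2524 ext [266. 259.  77.  41.] z5/95 [15.6 51.9 92.5] | top rect [481.9 -83.1 169.   81.1  52.2]
scene knob conf 0.73 n9152 ext [268. 282. 172.  87.] z5/95 [ 4.7  7.8 87.4] | top rect [601.3   0.7 110.5  88.4  74.5]
scene knob conf 0.58 n64 ext [294. 276.   8.  20.] z5/95 [66.9 86.8 91.6] | top rect [583.  -48.    6.6  36.5  74.2]
scene housing conf 0.67 n1809 ext [326. 288.  37.  51.] z5/95 [18.7 84.9 88.8] | top rect [605.8  17.1  72.5  88.3  74.7]
scene stop conf 0.47 n115 ext [335. 254.   4.  14.] z5/95 [31.5 56.4 58.9] | top rect [513.2  71.   13.9  59.   74.4]
scene tape_purple conf 0.81 n484 ext [244. 302.  30.  24.] z5/95 [ 7.5 22.4 30.2] | top rect [ 561.  -155.2   58.4   59.7   79.6]
top dock conf 0.6
[... 665 characters left out ...]
4  42.6   9.4  75.2]
top housing conf 0.74 n2181 ext [338. 190.  53.  61.] z5/95 [37.6 86.  89. ] | top rect [602.7  18.3  74.7  84.6  74.9]
top stop conf 0.68 n334 ext [310. 236.  19.  39.] z5/95 [32.2 55.9 59.1] | top rect [518.3  69.1  13.6  69.1  75. ]
top tape_purple conf 0.57 n347 ext [427. 220.  32.  28.] z5/95 [12.8 26.8 30.4] | top rect [ 556.9 -154.2   56.2   56.3   43.9]
tab (array([ 454.8, -163.2,   89.2]), np.float64(0.06891818421541585))
knob (array([575.6, -48.7,  77.2]), np.float64(0.715827446729637))
blue 79 [572.5 -45.2  85. ] 87.53594887615202
wing ((574.0167846679688, -45.23677062988281), (8.83316421508789, 42.422306060791016), 70.98114776611328) [  0.9  -0.3 572.  -45.1]
```

View pics/crop1.png

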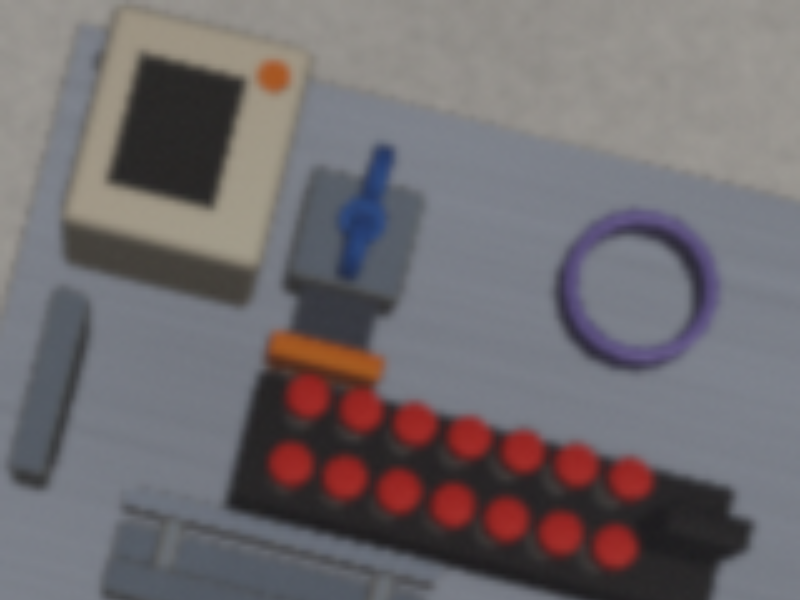

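The crop shows the wing close to the dock's x direction, the pad at about (325,355) just clear of the rack, and the tab at (700,520). The dock fit is consistent: y axis at 75° in the world, origin near (494,-25). The knob comes out at (575.5,-47) and the tab at (455,-163), so the rack is about 69 mm short of home. I'll move above the tab.

```bash
R='{"hand":-0.2,"x":0}'; python3 -m inch '[{"hand":-0.2,"x":9.8,"y":-39.3,"z":-4,"yaw":-0.072},{"hand":-0.2,"x":9.8,"y":-39.3,"z":-4,"yaw":-0.072},{"hand":-0.2,"x":9.8,"y":-39.3,"z":-4,"yaw":-0.072},{"hand":-0.2,"x":9.8,"y":-39.3,"z":-4,"yaw":-0.072},{"hand":-0.2,"x":9.8,"y":-39.3,"z":-4,"yaw":-0.072},{"hand":-0.2,"x":9.8,"y":-39.3,"z":-4,"yaw":-0.072},{"hand":-0.2,"x":9.8,"y":-39.3,"z":-4,"yaw":-0.072},{"hand":-0.2,"x":9.8,"y":-39.3,"z":-4,"yaw":-0.072},{"hand":-0.2,"x":9.8,"y":-39.3,"z":-4,"yaw":-0.072},{"hand":-0.2,"x":9.8,"y":-39.3,"z":-4,"yaw":-0.072},{"hand":-0.2,"x":9.8,"y":-39.3,"z":-4,"yaw":-0.072},{"hand":-0.2,"x":9.8,"y":-39.3,"z":-4,"yaw":-0.072},{"hand":-0.2,"x":9.8,"y":-39.3,"z":-4,"yaw":-0.072},{"hand":-0.2,"x":9.8,"y":-39.3,"z":-4,"yaw":-0.072},{"hand":-0.2,"x":9.8,"y":-39.3,"z":-4,"yaw":-0.072},{"hand":-0.2,"x":9.8,"y":-39.3,"z":-4,"yaw":-0.072},{"hand":-0.2,"x":9.8,"y":-39.3,"z":-4,"yaw":-0.072},{"hand":-0.2,"x":9.8,"y":-39.3,"z":-4,"yaw":-0.072},{"hand":-0.2,"x":9.8,"y":-39.3,"z":-4,"yaw":-0.072},{"hand":-0.2,"x":9.8,"y":-39.3,"z":-4,"yaw":-0.072}]'
cat >> h.py <<'E'
np.set_printoptions(precision=2,suppress=True)
def st():
    s=bot.state();R=np.array(s["eef_rot"])
    print("t %.2f"%s["clock"],"pos",np.array(s["eef_pos"]),"yang %.2f"%np.degrees(np.arctan2(R[1,1],R[0,1])),"tilt %.3f"%R[2,2],"F",np.array(s["ft_force"]),"M",np.round(s["wrist_torque"],3),"open %.3f ff %.1f"%(s["opening"],s["finger_force"]),"j6 %.2f"%s["joint_pos"][5])
E
python3 -c "from h import *;st()"
```

```text
clock: 3.85
eef_pos: [454.7, -164.3, 158.9]
eef_rot: [[0.262, 0.965, 0.001], [0.965, -0.262, -0.0], [0.0, 0.001, -1.0]]
ft_force: [0.9, 0.8, 0.4]
opening: 0.599
finger_force: 0.0
t 3.85 pos [ 454.67 -164.27  158.92] yang -15.21 tilt -1.000 F [0.91 0.82 0.42] M [ 0.    0.06 -0.02] open 0.599 ff 0.0 j6 -0.13
```

```bash
python3 -m inch '[{"hand":-0.2,"y":1,"z":-22},{"hand":-0.2,"z":-22},{"hand":-0.2,"z":-22},{"hand":-0.2,"z":-20},{"hand":-0.2},{"hand":1},{"hand":1},{"hand":1},{"hand":1},{"hand":1},{"hand":1}]'; python3 -c "from h import *;st()"
```

```text
t 3.85 pos [ 454.67 -164.27  158.92] yang -15.21 tilt -1.000 F [0.91 0.82 0.42] M [ 0.    0.06 -0.02] open 0.599 ff 0.0 j6 -0.13$[0]: bad value
```

```bash
python3 -m inch '[{"hand":-0.2,"x":0,"y":1,"z":-22,"yaw":0},{"hand":-0.2,"x":0,"y":0,"z":-22,"yaw":0},{"hand":-0.2,"x":0,"y":0,"z":-22,"yaw":0},{"hand":-0.2,"x":0,"y":0,"z":-20,"yaw":0},{"hand":-0.2,"x":0,"y":0,"z":0,"yaw":0},{"hand":1,"x":0,"y":0,"z":0,"yaw":0},{"hand":1,"x":0,"y":0,"z":0,"yaw":0},{"hand":1,"x":0,"y":0,"z":0,"yaw":0},{"hand":1,"x":0,"y":0,"z":0,"yaw":0},{"hand":1,"x":0,"y":0,"z":0,"yaw":0}]'; python3 -c "from h import *;st()"
```

```text
clock: 4.85
eef_pos: [455.0, -161.6, 73.5]
eef_rot: [[0.259, 0.966, 0.001], [0.966, -0.259, -0.001], [-0.0, 0.002, -1.0]]
ft_force: [0.5, -0.8, 1.3]
opening: 0.168
finger_force: 0.5
t 4.85 pos [ 454.97 -161.6    73.47] yang -15.00 tilt -1.000 F [ 0.49 -0.85  1.26] M [-0.15 -0.06 -0.02] open 0.168 ff 0.5 j6 -0.13
```

```bash
python3 -m inch '[{"hand":1,"x":0,"y":0,"z":0,"yaw":0},{"hand":1,"x":0,"y":0,"z":0,"yaw":0},{"hand":1,"x":0,"y":0,"z":0,"yaw":0},{"hand":1,"x":1.3,"y":4.83,"z":0,"yaw":0},{"hand":1,"x":1.3,"y":4.83,"z":0,"yaw":0},{"hand":1,"x":1.3,"y":4.83,"z":0,"yaw":0},{"hand":1,"x":1.3,"y":4.83,"z":0,"yaw":0},{"hand":1,"x":1.3,"y":4.83,"z":0,"yaw":0},{"hand":1,"x":1.3,"y":4.83,"z":0,"yaw":0},{"hand":1,"x":1.3,"y":4.83,"z":0,"yaw":0},{"hand":1,"x":1.3,"y":4.83,"z":0,"yaw":0},{"hand":1,"x":1.3,"y":4.83,"z":0,"yaw":0},{"hand":1,"x":1.3,"y":4.83,"z":0,"yaw":0},{"hand":1,"x":0,"y":0,"z":0,"yaw":0}]'
python3 - <<'E'
from h import *;st()
p,d=bot.camera("top");cv2.imwrite("pics/crop2.png",cv2.resize(p[160:300,290:450],(686,600))[:,:,::-1])
P=cloud("top",d)
o=np.array([493.8,-24.8]);Y=np.array([.259,.966]);X=np.array([.966,-.259])
D=np.stack([(P[...,:2]-o)@X,(P[...,:2]-o)@Y,P[...,2]],-1)
dark=p.max(2)<60
m=dark&(abs(D[...,0])<35)&(abs(D[...,2]-52)<5)&(D[...,1]>-130)&(D[...,1]<90)
q=D[m];print(np.percentile(q[:,0],[1,50,99]),np.percentile(q[:,1],[1,99,100]))
E
```

```text
clock: 6.25
eef_pos: [467.8, -113.0, 73.4]
eef_rot: [[0.258, 0.966, 0.001], [0.966, -0.258, -0.001], [-0.001, 0.001, -1.0]]
ft_force: [-1.4, -2.3, 5.1]
opening: 0.133
finger_force: 30.0
t 6.25 pos [ 467.83 -113.04   73.35] yang -14.97 tilt -1.000 F [-1.44 -2.31  5.14] M [-0.34  0.2  -0.01] open 0.133 ff 30.0 j6 -0.03
[-27.59  -4.61  15.8 ] [-74.87  70.31  70.79]
```

View pics/crop2.png

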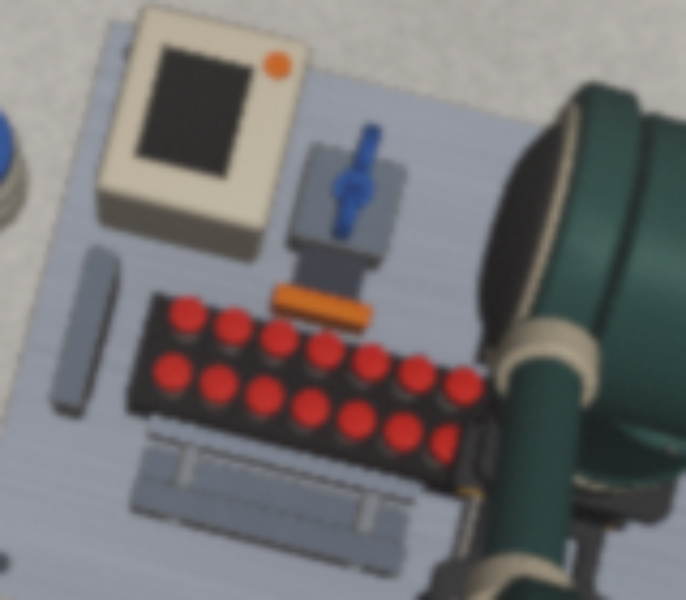

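The crop shows the rack sliding straight, gripped by its tab, clear of the pad. Its front end at (150,330) is about 19 mm from the stop at (85,330).

```bash
python3 -m inch '[{"hand":1,"x":1.0,"y":3.86,"z":0,"yaw":0},{"hand":1,"x":1.0,"y":3.86,"z":0,"yaw":0},{"hand":1,"x":0.8,"y":2.9,"z":0,"yaw":0},{"hand":1,"x":0.5,"y":1.93,"z":0,"yaw":0},{"hand":1,"x":0.26,"y":0.97,"z":0,"yaw":0},{"hand":1,"x":0.26,"y":0.97,"z":0,"yaw":0},{"hand":1,"x":0,"y":0,"z":0,"yaw":0}]'|tail -4;python3 -c "from h import *;st()"; python3 -m inch '[{"hand":1,"x":0.26,"y":0.97,"z":0,"yaw":0},{"hand":1,"x":0,"y":0,"z":0,"yaw":0}]'|grep -E 'pos|ft_f'
```

```text
eef_rot: [[0.258, 0.966, 0.0], [0.966, -0.258, -0.002], [-0.001, 0.001, -1.0]]
ft_force: [-0.9, -3.0, 6.1]
opening: 0.134
finger_force: 30.0
t 7.00 pos [471.49 -99.16  73.36] yang -14.97 tilt -1.000 F [-0.88 -2.99  6.13] M [-0.63  0.32  0.01] open 0.134 ff 30.0 j6 0.00
eef_pos: [471.7, -98.2, 73.3]
ft_force: [-2.2, -4.6, 6.5]
```

```bash
for i in 1; do python3 -m inch '[{"hand":1,"x":0.26,"y":0.97,"z":0,"yaw":0},{"hand":1,"x":0,"y":0,"z":0,"yaw":0}]'|grep -E 'pos|ft_f'; done; python3 -m inch '[{"hand":1,"x":0.26,"y":0.97,"z":0,"yaw":0},{"hand":1,"x":0,"y":0,"z":0,"yaw":0}]'|grep -E 'pos|ft_f'; python3 -m inch '[{"hand":1,"x":0.2,"y":0.7,"z":0,"yaw":0},{"hand":1,"x":0,"y":0,"z":0,"yaw":0}]'|grep -E 'pos|ft_f'
```

```text
eef_pos: [472.0, -97.3, 73.3]
ft_force: [-1.4, -3.9, 6.1]
eef_pos: [472.1, -96.8, 73.3]
ft_force: [-1.3, -6.3, 6.7]
eef_pos: [472.1, -96.7, 73.4]
ft_force: [-2.8, -9.4, 6.1]
```

The force rises while the position holds, and the tab works out at dock y ≈ -75, so the rack is home. I'll relax, let go and rise.

```bash
python3 -m inch '[{"hand":1,"x":-0.2,"y":-0.6,"z":0,"yaw":0},{"hand":1,"x":0,"y":0,"z":0,"yaw":0},{"hand":0.3,"x":0,"y":0,"z":0,"yaw":0},{"hand":0.3,"x":0,"y":0,"z":0,"yaw":0},{"hand":0.3,"x":0,"y":0,"z":0,"yaw":0},{"hand":0.3,"x":0,"y":0,"z":20,"yaw":0},{"hand":0.3,"x":0,"y":0,"z":25,"yaw":0},{"hand":0.3,"x":0,"y":0,"z":35,"yaw":0},{"hand":0.3,"x":-10,"y":-40,"z":0,"yaw":0},{"hand":0.3,"x":-10,"y":-40,"z":0,"yaw":0},{"hand":0.3,"x":-10,"y":-40,"z":0,"yaw":0},{"hand":0.3,"x":-10,"y":-40,"z":0,"yaw":0},{"hand":0.3,"x":0,"y":0,"z":0,"yaw":0}]'|tail -4
python3 - <<'E'
from h import *;st()
p,d=bot.camera("top");cv2.imwrite("pics/crop3.png",cv2.resize(p[160:300,290:450],(686,600))[:,:,::-1])
P=cloud("top",d)
o=np.array([493.8,-24.8]);Y=np.array([.259,.966]);X=np.array([.966,-.259])
D=np.stack([(P[...,:2]-o)@X,(P[...,:2]-o)@Y,P[...,2]],-1)
dark=p.max(2)<60
m=dark&(abs(D[...,0])<35)&(abs(D[...,2]-52)<5)&(D[...,1]>-130)&(D[...,1]<95)
q=D[m];print("rack",np.percentile(q[:,0],[1,50,99]),np.percentile(q[:,1],[1,99,100]),cv2.minAreaRect(q[:,:2].astype(np.float32)))
hsv=cv2.cvtColor(p,cv2.COLOR_RGB2HSV)
b=(hsv[...,0]>100)&(hsv[...,0]<125)&(hsv[...,1]>150)&(abs(D[...,0]-85)<40)&(abs(D[...,1])<32)&(D[...,2]>75)
K=D[b];print("knob dock",cv2.minAreaRect(K[:,:2].astype(np.float32)),cv2.fitLine(K[:,:2].astype(np.float32),cv2.DIST_L2,0,.01,.01).ravel(),np.percentile(K[:,2],[5,50,95]))
s,ds=bot.camera("scene");print([ (r["xy"],r["confidence"]) for r in bot.spot_point("scene","knob_grip")],[ (r["xy"],r["confidence"]) for r in bot.spot_point("top","knob_grip")])
E
```

```text
eef_rot: [[0.263, 0.965, -0.0], [0.965, -0.263, -0.001], [-0.001, 0.0, -1.0]]
ft_force: [0.7, -0.2, 0.3]
opening: 0.348
finger_force: 0.0
t 9.10 pos [ 430.95 -259.07  152.57] yang -15.26 tilt -1.000 F [ 0.7  -0.15  0.29] M [-0.08  0.09  0.01] open 0.348 ff 0.0 j6 -0.32
rack [-27.62 -10.59  19.26] [-86.57  88.68  89.5 ] ((-3.8603076934814453, 0.705352783203125), (177.727783203125, 48.78251647949219), 89.46089935302734)
knob dock ((82.37110900878906, 0.5870399475097656), (7.911597728729248, 42.74222183227539), 86.40936279296875) [ 1.   -0.06 80.71  0.61] [82.36 87.67 91.21]
[([291.1, 275.4], 0.51)] [([373.9, 198.2], 0.73)]
```

View pics/crop3.png

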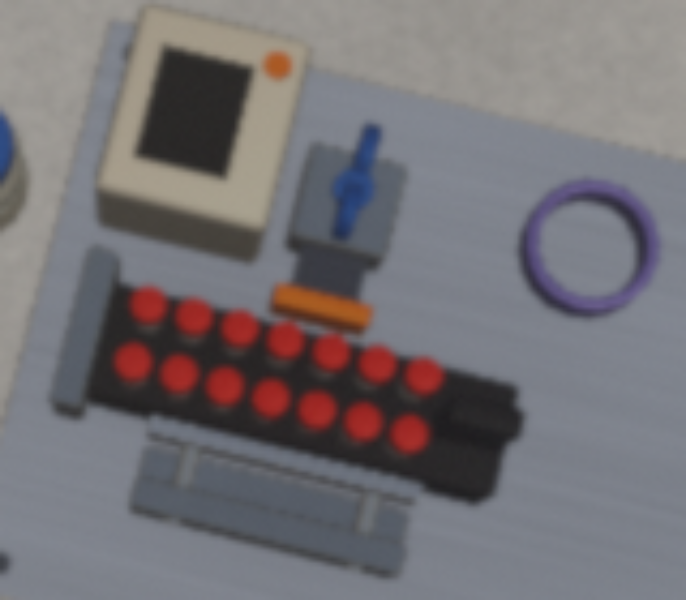

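The crop shows the rack against the stop, with its end at (105,345), the pad still clear of it, and the tape not moved. The wing lies about 3.6° clockwise of dock x. A grasp at tool-y ≈ +71.4° puts j6 near -1.33, which leaves 3.9 rad for turning in one grasp.

```bash
python3 -m inch '[{"hand":0.56,"x":12,"y":17.7,"z":0,"yaw":0.126},{"hand":0.56,"x":12,"y":17.7,"z":0,"yaw":0.126},{"hand":0.56,"x":12,"y":17.7,"z":0,"yaw":0.126},{"hand":0.56,"x":12,"y":17.7,"z":0,"yaw":0.126},{"hand":0.56,"x":12,"y":17.7,"z":0,"yaw":0.126},{"hand":0.56,"x":12,"y":17.7,"z":0,"yaw":0.126},{"hand":0.56,"x":12,"y":17.7,"z":0,"yaw":0.126},{"hand":0.56,"x":12,"y":17.7,"z":0,"yaw":0.126},{"hand":0.56,"x":12,"y":17.7,"z":0,"yaw":0.126},{"hand":0.56,"x":12,"y":17.7,"z":0,"yaw":0.126},{"hand":0.56,"x":12,"y":17.7,"z":0,"yaw":0.126},{"hand":0.56,"x":12,"y":17.7,"z":0,"yaw":0.126},{"hand":0.56,"x":0,"y":0,"z":-20,"yaw":0},{"hand":0.56,"x":0,"y":0,"z":-20,"yaw":0},{"hand":0.56,"x":0,"y":0,"z":0,"yaw":0},{"hand":0.56,"x":0,"y":0,"z":0,"yaw":0}]'>/dev/null; python3 -c "from h import *;st()"
```

```text
t 10.90 pos [575.29 -41.83 112.31] yang 71.72 tilt -1.000 F [-0.45 -0.11 -0.64] M [-0.   -0.03  0.03] open 0.219 ff 0.0 j6 -1.37
```

```bash
python3 -m inch '[{"hand":0.56,"x":0.1,"y":-5,"z":0,"yaw":0},{"hand":0.56,"x":0,"y":0,"z":0,"yaw":0},{"hand":0.56,"x":0,"y":0,"z":-10,"yaw":0},{"hand":0.56,"x":0,"y":0,"z":-10,"yaw":0},{"hand":0.56,"x":0,"y":0,"z":-10,"yaw":0},{"hand":0.56,"x":0,"y":0,"z":0,"yaw":0}]'>/dev/null
python3 - <<'E'
from h import *;st()
s,d=bot.camera("scene");cv2.imwrite("pics/crop4.png",cv2.resize(s[220:310,230:350],(800,600))[:,:,::-1])
E
```

```text
t 11.50 pos [574.09 -48.08  80.13] yang 71.60 tilt -1.000 F [-0.79  0.52 -0.8 ] M [-0.01  0.02 -0.02] open 0.220 ff 0.0 j6 -1.38
```

View pics/crop4.png

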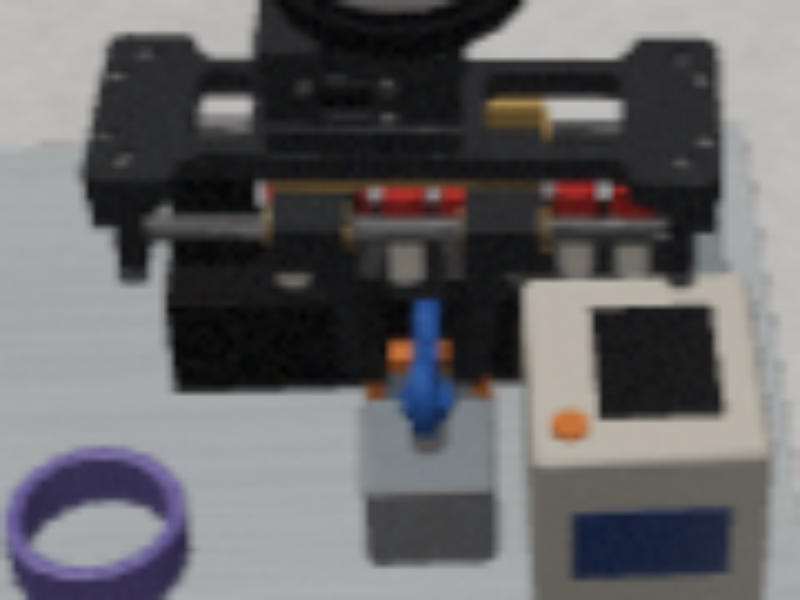

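The scene crop shows the fingers, at about (355,330) and (485,330), on either side of the blue wing at (427,340) and clear of the housing. I'll go down and close.

```bash
python3 -m inch '[{"hand":0.56,"x":1,"y":1,"z":-7,"yaw":0},{"hand":0.56,"x":0,"y":0,"z":-7,"yaw":0},{"hand":0.56,"x":0,"y":0,"z":-6,"yaw":0},{"hand":0.56,"x":0,"y":0,"z":0,"yaw":0}]' >/dev/null;python3 -c "from h import *;st()"; python3 -m inch '[{"hand":1,"x":0,"y":0,"z":0,"yaw":0},{"hand":1,"x":0,"y":0,"z":0,"yaw":0},{"hand":1,"x":0,"y":0,"z":0,"yaw":0},{"hand":1,"x":0,"y":0,"z":0,"yaw":0},{"hand":1,"x":0,"y":0,"z":0,"yaw":0}]' >/dev/null;python3 -c "from h import *;st()"
```

```text
t 11.95 pos [576.12 -47.08  61.39] yang 71.62 tilt -1.000 F [-0.71 -0.37 -0.46] M [-0.   -0.02  0.02] open 0.218 ff 0.0 j6 -1.37
t 12.45 pos [576.39 -46.78  61.91] yang 71.61 tilt -1.000 F [ 1.44  3.31 -9.34] M [ 0.52 -0.25  0.01] open 0.182 ff 30.0 j6 -1.37
```

The opening is 16 mm instead of 8, so the fingers have closed on the round hub below the wings (the wider blue part at (427,405)). I'll open, rise 9 mm and close again.

```bash
python3 -m inch '[{"hand":0.56,"x":0,"y":0,"z":0,"yaw":0},{"hand":0.56,"x":0,"y":0,"z":0,"yaw":0},{"hand":0.56,"x":0,"y":0,"z":4.5,"yaw":0},{"hand":0.56,"x":0,"y":0,"z":4.5,"yaw":0},{"hand":0.56,"x":0,"y":0,"z":0,"yaw":0}]' >/dev/null;python3 -c "from h import *;st()"; python3 -m inch '[{"hand":1,"x":0,"y":0,"z":0,"yaw":0},{"hand":1,"x":0,"y":0,"z":0,"yaw":0},{"hand":1,"x":0,"y":0,"z":0,"yaw":0},{"hand":1,"x":0,"y":0,"z":0,"yaw":0},{"hand":1,"x":0,"y":0,"z":0,"yaw":0}]' >/dev/null;python3 -c "from h import *;st()"
```

```text
t 12.95 pos [578.46 -47.59  73.56] yang 71.61 tilt -1.000 F [-0.62 -0.24  0.52] M [ 0.03 -0.    0.  ] open 0.215 ff 0.0 j6 -1.37
t 13.45 pos [577.38 -47.05  72.05] yang 71.63 tilt -1.000 F [0.35 1.2  4.38] M [0.3  0.08 0.1 ] open 0.086 ff 30.0 j6 -1.37
```

The grip is now 7.6 mm, on the wing. I'll turn clockwise and watch the moment.

```bash
python3 -m inch '[{"hand":1,"x":-1,"y":0,"z":0,"yaw":-0.06},{"hand":1,"x":0,"y":0,"z":0,"yaw":-0.06},{"hand":1,"x":0,"y":0,"z":0,"yaw":-0.06}]' >/dev/null;python3 -c "from h import *;st()"; python3 -m inch '[{"hand":1,"x":0,"y":0,"z":0,"yaw":-0.06},{"hand":1,"x":0,"y":0,"z":0,"yaw":-0.06},{"hand":1,"x":0,"y":0,"z":0,"yaw":-0.06}]' >/dev/null;python3 -c "from h import *;st()"
```

```text
t 13.75 pos [577.22 -47.22  72.05] yang 61.19 tilt -1.000 F [1.95 1.02 1.12] M [ 0.17 -0.37  0.25] open 0.091 ff 30.0 j6 -1.19
t 14.05 pos [577.14 -47.37  72.07] yang 50.88 tilt -1.000 F [2.36 0.36 1.86] M [ 0.09 -0.24  0.23] open 0.088 ff 30.0 j6 -1.01
```

```bash
python3 -m inch '[{"hand":1,"x":0,"y":0,"z":0,"yaw":-0.06},{"hand":1,"x":0,"y":0,"z":0,"yaw":-0.06},{"hand":1,"x":0,"y":0,"z":0,"yaw":-0.06},{"hand":1,"x":0,"y":0,"z":0,"yaw":-0.06}]' >/dev/null;python3 -c "from h import *;st()"; python3 -m inch '[{"hand":1,"x":0,"y":0,"z":0,"yaw":-0.06},{"hand":1,"x":0,"y":0,"z":0,"yaw":-0.06},{"hand":1,"x":0,"y":0,"z":0,"yaw":-0.06},{"hand":1,"x":0,"y":0,"z":0,"yaw":-0.06}]' >/dev/null;python3 -c "from h import *;st()"
```

```text
t 14.45 pos [576.98 -47.58  72.06] yang 37.13 tilt -1.000 F [ 1.68 -0.53  2.04] M [-0.04 -0.17  0.27] open 0.093 ff 30.0 j6 -0.77
t 14.85 pos [576.73 -47.71  72.05] yang 23.38 tilt -1.000 F [ 0.69 -0.86  2.47] M [-0.07 -0.08  0.23] open 0.088 ff 30.0 j6 -0.53
```

```bash
python3 -m inch '[{"hand":1,"x":0,"y":0,"z":0,"yaw":-0.05},{"hand":1,"x":0,"y":0,"z":0,"yaw":-0.05}]' >/dev/null;python3 -c "from h import *;st()"; python3 -m inch '[{"hand":1,"x":0,"y":0,"z":0,"yaw":-0.05},{"hand":1,"x":0,"y":0,"z":0,"yaw":-0.05}]' >/dev/null;python3 -c "from h import *;st()"; python3 -m inch '[{"hand":1,"x":0,"y":0,"z":0,"yaw":-0.05},{"hand":1,"x":0,"y":0,"z":0,"yaw":-0.05}]' >/dev/null;python3 -c "from h import *;st()"; python3 -m inch '[{"hand":1,"x":0,"y":0,"z":0,"yaw":-0.05},{"hand":1,"x":0,"y":0,"z":0,"yaw":-0.05}]' >/dev/null;python3 -c "from h import *;st()"
```

```text
t 15.05 pos [576.64 -47.75  72.05] yang 17.68 tilt -1.000 F [ 1.9  -0.78  3.6 ] M [-0.13  0.04  0.21] open 0.086 ff 30.0 j6 -0.43
t 15.25 pos [576.54 -47.78  72.04] yang 11.95 tilt -1.000 F [ 0.77 -1.12  3.77] M [-0.18  0.02  0.23] open 0.091 ff 30.0 j6 -0.33
t 15.45 pos [576.43 -47.78  72.04] yang 6.22 tilt -1.000 F [-1.1  -0.34  4.01] M [-0.16  0.06  0.26] open 0.091 ff 30.0 j6 -0.23
t 15.65 pos [576.31 -47.82  72.03] yang 0.49 tilt -1.000 F [-0.58 -1.45  3.63] M [-0.19  0.18  0.16] open 0.091 ff 30.0 j6 -0.13
```

```bash
cat >> h.py <<'E'
def avg(n=6):
    M=[];F=[]
    for _ in range(n): bot.camera("top");s=bot.state();M.append(s["wrist_torque"]);F.append(s["ft_force"])
    R=np.array(s["eef_rot"]);M=np.array(M)[:,2]
    print("t %.2f yang %.2f Mz %.3f sd %.3f"%(s["clock"],np.degrees(np.arctan2(R[1,1],R[0,1])),M.mean(),M.std()),"F",np.mean(F,0),"pos",np.array(s["eef_pos"]),"op %.3f"%s["opening"])
E
python3 -c "from h import *;avg()"
python3 -m inch '[{"hand":1,"x":0,"y":0,"z":0,"yaw":-0.05},{"hand":1,"x":0,"y":0,"z":0,"yaw":-0.05}]' >/dev/null;python3 -c "from h import *;avg()"; python3 -m inch '[{"hand":1,"x":0,"y":0,"z":0,"yaw":-0.05},{"hand":1,"x":0,"y":0,"z":0,"yaw":-0.05}]' >/dev/null;python3 -c "from h import *;avg()"
```

```text
t 15.95 yang 0.62 Mz 0.087 sd 0.036 F [-0.91 -2.34  4.91] pos [576.31 -47.74  72.  ] op 0.091
t 16.45 yang -5.11 Mz 0.119 sd 0.027 F [-0.98 -2.78  5.23] pos [576.22 -47.74  72.03] op 0.088
t 16.95 yang -10.84 Mz 0.100 sd 0.038 F [-1.47 -2.61  5.72] pos [576.1  -47.77  72.02] op 0.089
```

```bash
cat >> h.py <<'E'
def q():
    s=bot.state();R=np.array(s["eef_rot"]);print("t %.2f yang %.2f Mz %.3f"%(s["clock"],np.degrees(np.arctan2(R[1,1],R[0,1])),s["wrist_torque"][2]),np.array(s["ft_force"]))
E
cat > q.sh <<'E'
python3 -c "from h import *;q()"
E
python3 -m inch '[{"hand":1,"x":0,"y":0,"z":0,"yaw":-0.03},{"hand":1,"x":0,"y":0,"z":0,"yaw":-0.03}]' >/dev/null;sh q.sh
python3 -m inch '[{"hand":1,"x":0,"y":0,"z":0,"yaw":-0.03}]' >/dev/null;sh q.sh
python3 -m inch '[{"hand":1,"x":0,"y":0,"z":0,"yaw":-0.03}]' >/dev/null;sh q.sh
python3 -m inch '[{"hand":1,"x":0,"y":0,"z":0,"yaw":-0.03}]' >/dev/null;sh q.sh
python3 -m inch '[{"hand":1,"x":0,"y":0,"z":0,"yaw":-0.03}]' >/dev/null;sh q.sh
python3 -m inch '[{"hand":1,"x":0,"y":0,"z":0,"yaw":-0.03}]' >/dev/null;sh q.sh
python3 -m inch '[{"hand":1,"x":0,"y":0,"z":0,"yaw":-0.03}]' >/dev/null;sh q.sh
```

```text
t 17.15 yang -14.32 Mz 0.270 [-2.33 -3.72  6.29]
t 17.25 yang -16.03 Mz 0.316 [-1.19 -2.85  5.9 ]
t 17.35 yang -17.75 Mz 0.316 [-1.17 -2.28  6.25]
t 17.45 yang -19.46 Mz 0.285 [-1.27 -2.38  5.76]
t 17.55 yang -21.19 Mz 0.298 [-1.62 -2.23  5.68]
t 17.65 yang -22.90 Mz 0.345 [-2.49 -1.99  6.28]
t 17.75 yang -24.62 Mz 0.378 [-2.14 -2.15  6.  ]
```

Torque in motion has gone from about 0.23 free to about 0.36, so this may be near 14 N. I'll check the picture before turning further.

Run:
```python
from h import *
p,d=bot.camera("top");s,ds=bot.camera("scene")
a=cv2.resize(p[210:300,290:410],(400,300));b=cv2.resize(s[220:310,230:350],(400,300))
cv2.imwrite("pics/crop5.png",cv2.resize(np.hstack([a,b]),(800,300))[:,:,::-1]);st()
o=np.array([493.8,-24.8]);Y=np.array([.259,.966]);X=np.array([.966,-.259])
old=cv2.imread("pics/crop3.png")
for c,im,dd in(("top",p,d),("scene",s,ds)):
    P=cloud(c,dd);D=np.stack([(P[...,:2]-o)@X,(P[...,:2]-o)@Y,P[...,2]],-1)
    m=(im[...,0]>150)&(im[...,1]<70)&(D[...,2]>80)&(abs(D[...,0])<40)&(abs(D[...,1])<90)
    q2=D[m];print(c,"caps",m.sum(),q2.mean(0),np.percentile(q2[:,0],[2,98]),np.percentile(q2[:,1],[2,98]))
    for lo,hi in((0,30),(30,60),(60,90)):
        k=(D[...,1]>lo)&(D[...,1]<hi)&(im.max(2)<60)&(abs(D[...,2]-52)<4)&(abs(D[...,0])<40)
        if k.sum()>10:print(lo,k.sum(),np.percentile(D[k][:,0],[2,98]),np.percentile(D[k][:,1],[98]))
```

```text
t 17.85 pos [575.89 -47.63  72.02] yang -24.59 tilt -1.000 F [-2.27 -2.95  6.44] M [-0.48  0.42  0.28] open 0.089 ff 30.0 j6 0.30
top caps 203 [-7.67 60.   90.41] [-24.75  11.22] [36.03 77.4 ]
30 110 [-29.13   5.71] [59.67]
60 178 [-30.45  13.61] [88.26]
scene caps 95 [-2.07 25.9  90.95] [-21.16  14.38] [-49.62  75.74]
30 37 [-19.67  19.25] [59.83]
60 70 [-25.09  15.04] [88.85]
```

View pics/crop5.png

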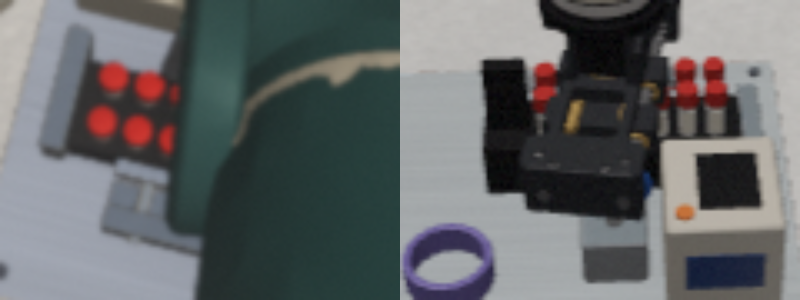

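The top crop shows the rack's outer edge now resting on the fence bar at (130,165), and the rack has moved about 2.5 mm sideways. To take friction out of the estimate, I'll loosen a little and retighten to the same angle, reading the torque in both directions.

```bash
python3 -m inch '[{"hand":1,"x":0,"y":0,"z":0,"yaw":0.03},{"hand":1,"x":0,"y":0,"z":0,"yaw":0.03}]' >/dev/null;sh q.sh
python3 -m inch '[{"hand":1,"x":0,"y":0,"z":0,"yaw":0.03}]' >/dev/null;sh q.sh
python3 -m inch '[{"hand":1,"x":0,"y":0,"z":0,"yaw":0.03}]' >/dev/null;sh q.sh
python3 -m inch '[{"hand":1,"x":0,"y":0,"z":0,"yaw":0.03}]' >/dev/null;sh q.sh
python3 -m inch '[{"hand":1,"x":0,"y":0,"z":0,"yaw":0.03}]' >/dev/null;sh q.sh
echo back
python3 -m inch '[{"hand":1,"x":0,"y":0,"z":0,"yaw":-0.03},{"hand":1,"x":0,"y":0,"z":0,"yaw":-0.03}]' >/dev/null;sh q.sh
python3 -m inch '[{"hand":1,"x":0,"y":0,"z":0,"yaw":-0.03}]' >/dev/null;sh q.sh
python3 -m inch '[{"hand":1,"x":0,"y":0,"z":0,"yaw":-0.03}]' >/dev/null;sh q.sh
python3 -m inch '[{"hand":1,"x":0,"y":0,"z":0,"yaw":-0.03}]' >/dev/null;sh q.sh
python3 -m inch '[{"hand":1,"x":0,"y":0,"z":0,"yaw":-0.03}]' >/dev/null;sh q.sh
```

```text
t 18.05 yang -21.13 Mz -0.191 [-1.99 -3.38  6.58]
t 18.15 yang -19.41 Mz -0.141 [-1.75 -3.19  6.64]
t 18.25 yang -17.69 Mz -0.157 [-1.44 -3.74  6.03]
t 18.35 yang -15.98 Mz -0.188 [-0.89 -3.41  5.9 ]
t 18.45 yang -14.26 Mz -0.145 [-1.08 -2.62  5.43]
back
t 18.65 yang -17.76 Mz 0.288 [-2.09 -2.93  5.81]
t 18.75 yang -19.47 Mz 0.320 [-1.58 -3.94  6.58]
t 18.85 yang -21.19 Mz 0.301 [-2.22 -1.81  5.62]
t 18.95 yang -22.90 Mz 0.303 [-2.52 -2.67  5.89]
t 19.05 yang -24.62 Mz 0.308 [-2.43 -2.21  7.26]
```

Averaging both directions gives about 8.3 N at -17.7°, with friction at 0.23, and so 12–13 N at -24.6°. A further 0.04 rad should bring it to about 14 N. Then I'll hold briefly, let go and rise.

```bash
python3 -m inch '[{"hand":1,"x":0,"y":0,"z":0,"yaw":-0.02},{"hand":1,"x":0,"y":0,"z":0,"yaw":-0.02}]' >/dev/null;sh q.sh
python3 -m inch '[{"hand":1,"x":0,"y":0,"z":0,"yaw":0},{"hand":1,"x":0,"y":0,"z":0,"yaw":0},{"hand":1,"x":0,"y":0,"z":0,"yaw":0},{"hand":1,"x":0,"y":0,"z":0,"yaw":0},{"hand":0.56,"x":0,"y":0,"z":0,"yaw":0},{"hand":0.56,"x":0,"y":0,"z":0,"yaw":0},{"hand":0.56,"x":0,"y":0,"z":0,"yaw":0}]' >/dev/null;python3 -c "from h import *;st()"
python3 -m inch '[{"hand":0.56,"x":0,"y":0,"z":10,"yaw":0},{"hand":0.56,"x":0,"y":0,"z":15,"yaw":0},{"hand":0.56,"x":0,"y":0,"z":25,"yaw":0},{"hand":0.56,"x":0,"y":0,"z":40,"yaw":0},{"hand":0.56,"x":-10,"y":-40,"z":20,"yaw":0},{"hand":0.56,"x":-10,"y":-40,"z":20,"yaw":0},{"hand":0.56,"x":-10,"y":-40,"z":0,"yaw":0},{"hand":0.56,"x":-10,"y":-40,"z":0,"yaw":0},{"hand":0.56,"x":-10,"y":-40,"z":0,"yaw":0},{"hand":0.56,"x":-10,"y":-40,"z":0,"yaw":0},{"hand":0.56,"x":0,"y":0,"z":0,"yaw":0},{"hand":0.56,"x":0,"y":0,"z":0,"yaw":0}]' >/dev/null
python3 - <<'E'
from h import *;st()
p,d=bot.camera("top");cv2.imwrite("pics/crop6.png",cv2.resize(p[160:300,290:450],(686,600))[:,:,::-1])
P=cloud("top",d)
o=np.array([493.8,-24.8]);Y=np.array([.259,.966]);X=np.array([.966,-.259])
D=np.stack([(P[...,:2]-o)@X,(P[...,:2]-o)@Y,P[...,2]],-1)
m=(p.max(2)<60)&(abs(D[...,0])<40)&(abs(D[...,2]-52)<5)&(D[...,1]>-130)&(D[...,1]<95)
q=D[m];print("rack",cv2.minAreaRect(q[:,:2].astype(np.float32)))
hsv=cv2.cvtColor(p,cv2.COLOR_RGB2HSV)
b=(hsv[...,0]>100)&(hsv[...,0]<125)&(hsv[...,1]>150)&(abs(D[...,0]-85)<40)&(abs(D[...,1])<32)&(D[...,2]>75)
print("knob",cv2.minAreaRect(D[b][:,:2].astype(np.float32)))
E
```

```text
t 19.25 yang -26.89 Mz 0.281 [-0.91 -1.55  5.83]
t 19.95 pos [575.45 -46.9   70.92] yang -26.93 tilt -1.000 F [0.38 0.44 0.34] M [-0.03  0.1  -0.04] open 0.220 ff 0.0 j6 0.35
t 21.15 pos [ 516.07 -288.08  202.99] yang -27.07 tilt -1.000 F [ 1.06  0.45 -0.04] M [-0.11  0.11 -0.02] open 0.217 ff 0.0 j6 -0.08
rack ((-7.174474716186523, 0.38347625732421875), (178.2188720703125, 49.11994934082031), 89.91178131103516)
knob ((83.65818786621094, -0.5525493621826172), (42.4348258972168, 5.382983207702637), 79.29739379882812)
```

View pics/crop6.png

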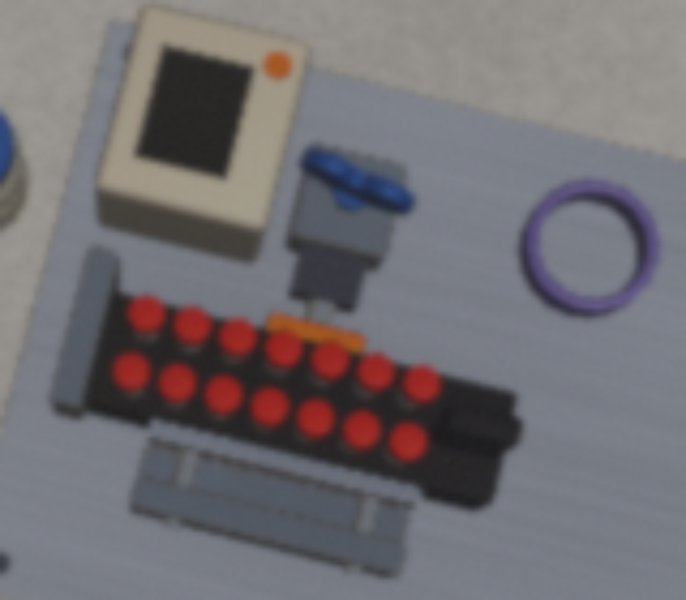

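The crop shows the rack straight (0.1°) and against the stop, the pad on it, the tape unmoved and the hand clear. As an independent check, I'll measure how far the fence bar has yielded between the pictures before and after; it should be about 2 mm.

Run:
```python
from h import *
a=cv2.imread("pics/crop3.png");b=cv2.imread("pics/crop6.png")
i=bot.camera_info("top");T=np.array(i["T"]);s=686/160
def px(dx,dy,z):
    w=np.array([493.8+.966*dx+.259*dy,-24.8-.259*dx+.966*dy,z]);c=T[:3,:3].T@(w-T[:3,3])
    u=i["fx"]*c[0]/c[2]+i["cx"];v=i["fy"]*c[1]/c[2]+i["cy"];return (u-290+.5)*s-.5,(v-160+.5)*600/140-.5
xs=np.arange(-62,-20,.25);ys=np.concatenate([np.arange(-52,-35,1),np.arange(-20,25,1),np.arange(42,52,1)])
m=np.array([[px(x,y,38) for y in ys] for x in xs],np.float32)
pa,pb=[cv2.remap(cv2.cvtColor(k,cv2.COLOR_BGR2GRAY),m[...,0],m[...,1],cv2.INTER_LINEAR).mean(1) for k in(a,b)]
for x,u,v in list(zip(xs,pa,pb))[::4]:print(x,round(float(u)),round(float(v)))
```

```text
-62.0 91 88
-61.0 91 88
-60.0 91 88
-59.0 91 88
-58.0 90 87
-57.0 89 86
-56.0 87 84
-55.0 87 84
-54.0 89 86
-53.0 91 88
-52.0 92 90
-51.0 93 90
-50.0 94 90
-49.0 93 91
-48.0 93 90
-47.0 93 90
-46.0 93 90
-45.0 94 90
-44.0 94 90
-43.0 96 89
-42.0 98 86
-41.0 101 81
-40.0 101 78
-39.0 95 79
-38.0 88 86
-37.0 86 98
-36.0 93 106
-35.0 104 110
-34.0 111 110
-33.0 114 108
-32.0 114 104
-31.0 111 94
-30.0 105 77
-29.0 93 59
-28.0 74 47
-27.0 56 40
-26.0 43 39
-25.0 38 39
-24.0 38 40
-23.0 39 42
-22.0 40 44
-21.0 41 45
```

The bar moved about 2 mm (1.4–2.5 mm depending on the feature), which matches about 14 N. I'll hand in.

```bash
python3 -c "from workcell import bot;print(bot.finish_job())"
```

```text
the job is handed in; nothing more can be done
None
```

I handed the job in with the rack home against the stop, the pad clamped at an estimated 13–14 N (torque readings and about 2 mm of fence yield agree), and the gripper let go and clear; the hand-in call gave no verdict.

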